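# Hold the spacer blade snug in the gluing jig

## Robot

A 6-joint arm with a two-finger parallel gripper is mounted at the origin on the work surface. World frame = base frame: x ahead of the robot, y to its left, z up, the work surface at z = 0. Lengths are in m, angles in rad, forces in N, time in s.
With the tool pointing down it reaches from about 0.35 to 0.975 m from the base axis. Payload 4.9 kg.
Tool frame: the origin (TCP) lies at the very end of the fingers, on their centre line; the grasp point (between the pads) lies arm.grip_point_offset behind it (arm.grip_point_offset is the distance from the TCP to the grasp point, in m); z points along the fingers, y is the direction in which the jaws open and shut (so a half turn about z gives the same grasp; the last joint's range is limited). The gripper opens to 85 mm and grips with 20 to 120 N. Pads are 22 mm wide; open, the fingers measure 114 mm over their backs; the gripper's body (76 mm by 85 mm) begins 54 mm behind the grasp point. The pads swing forward as they close: fully open they stand 13 mm farther back than shut.
Start: joints at [-1.317, 0.053, 1.613, -0, 1.476, -0.119], TCP at [0.228, -0.582, 0.21] pointing down, gripper open.
Joint ranges: [-3.01, 3.01], [-1.01, 2.22], [0.06, 2.58], [-1.02, 4.17], [0.09, 2.62], [-3.14, 3.14]. Speed limits (rad/s): [2.57, 2.57, 3.14, 3.14, 3.14, 3.14].

## Interface

Orientations are given as [roll, pitch, yaw] about the fixed x, y, z axes, in that order (R = Rz(yaw) Ry(pitch) Rx(roll)).
In Python, from rig import arm gives the robot as it stands.
- The arm moves only by the tool apply_moves, never from a script. Its argument "targets" is a list of rows, each a list of 3 entries, a list of its own where there are three numbers: the shift along the world's x, y, z in mm, then the turn about the world's z in rad, then the finger opening in mm, from 0 to 85.4. In form: [[[tx, ty, tz], turn, gripper], ...]. A call has 1 to 5 rows; each row is the pose to reach, as a shift and turn from the pose measured when the call began; what a row does not reach only later rows make up. A row lasts 1/12 s, in which the tool goes at most 41.7 mm and 7.16 degrees, less where a joint would pass 70% of its speed; a pose out of reach is approached as far as the arm can. A call with a gripper value outside its range is refused whole. The fingers move at their own pace and stop on an object; the grip force is fixed at half the most. Time passes only in rows, so rows that repeat a pose let the fingers close. It gives the time, the measured TCP pose, the force and the opening at its end, in the units of the state.
- arm.sense(): the state, without advancing time (a new reading comes with each control period).
- arm.snapshot(name): name is "scene" or "top" or "wrist"; returns a dict with "frame" (420x560x3 uint8, red, green, blue), "z_map" (420x560 float32, m along the optical axis (not along the pixel's ray), 0 where there is no reading), "camera_matrix" (3x3 intrinsics, pixels), "world_to_cam" (4x4, takes a point from world to camera coordinates). Camera axes: x right, y down, z forward; pixel columns grow to the right and rows downward; lengths in m; the calibration is good to about 2 mm. A picture is of the moment at which its call begins.
- arm.job_done(): hands the job in, once; it reports no verdict.
The state is a dict: "time_s": time; "q": joint angles; "joint_vel": joint speeds; "effort": joint torques, N m; "tool_pos": TCP position; "ee_rot": TCP orientation; "ft_force": force on the tool from outside, world axes, zero at the start; "torque": the same for the moment, N m; "grip_width": finger opening in m.
Only numpy, scipy, OpenCV 4.12 (cv2) and the standard library are available. Lean on these libraries where they do the work, as an engineer would, in place of code of your own. Each camera call takes 0.05 s, during which the arm holds its last target. There are 200 camera calls.

## Task

Take the wide spacer blade (the one with the longer handle) out of the wooden rack and slide it straight down between the two plates of the gluing jig, its whole width between them, until you feel it drag snugly and the sprung plate just gives; do not force it or run it down onto the bed below. Finish while still gripping the blade upright at that depth, leaving the narrow blade, tape roll, ruler and glue gun where they are.

Things in the scene. Friction and masses are not known exactly. Their poses are not given: they have to be found in the camera images.
- wide_blade: Wide spacer blade, about 0.2 kg, hanging in either slot of the rack. Origin: centre of its guard's underside, on the rack top; z up, x along the width, y through the thickness. Below it: steel blade 36 (x) x 6 (y) x 95 mm. Above: steel guard 56 x 26 x 6 mm, then black handle 36 (x) x 16 (y) mm from 6 to 46 mm: grip it from above across the 16 mm, fingertips just over the guard.
- wide_blade_tip (a point): Middle of the lower edge of the wide blade, 95 mm below the blade's origin.
- narrow_blade: Narrow spacer blade in the rack's other slot, not to be used: blade 20 x 6 x 95 mm, guard 30 x 26 x 6 mm, black handle 16 x 16 x 40 mm. Origin and axes as for the wide blade.
- rack: Fixed plywood block 60 (x) x 180 (y) x 105 mm high. Origin: centre of its underside. Two upright through slots, 44 (x) x 12 (y) mm, at y = -45 and +45 mm, in which the blades hang by their guards; lift a blade 95 mm straight up to clear it.
- jig: Gluing jig: steel foot 100 (x) x 210 (y) mm fixed to the table; origin: centre of its underside, z up. On it an aluminium carriage floats freely (0.3 N) along y, 10 mm either way, with two upright plates 70 mm wide (x): one solid on it (-y side), one sprung (+y side). The gap between them runs along x, open at the top and both x ends. The carriage bed below the gap is 32 mm above the table.
- gap_mouth (a point): On the floating carriage, middle of the gap's mouth, level with the plate tops, 114 mm above the table (true middle up to 1.5 mm to its -y side). Axes as the jig's. The mouth is 25 to 28 mm wide in y; a steep lead-in narrows it to 5.5 to 8 mm 20 mm down, then gently (0.12 mm per mm) to 0 to 2.5 mm 66 mm down; wider below. The setting, so the depth where a 6 mm blade drags, differs each time.
- spring_plate (a joint): How far the sprung plate has been pushed back by the blade, m: 0 at rest, stop at 0.008. Spring 2.5 N per mm. Snug is 0.0012 to 0.004, felt as roughly 5 to 8 N of resistance to pushing the blade down, growing by about 0.4 N per mm of depth; above 0.005 it is being forced.
- tape_roll: Roll of tape lying flat, 90 mm across, 24 mm high, loose. Leave alone. Origin: centre of its underside.
- ruler: Steel ruler 28 (x) x 160 (y) x 4 mm, lying loose on the table. Leave alone. Origin: centre of its underside.
- glue_gun: White glue gun on its stand, 70 (x) x 190 (y) mm and 110 mm high, loose. Leave alone. Origin: centre of its underside.
There are look-alikes about, which are no part of the job. What is shaped like the wide_blade but blue is not meant.

How it is judged:
On the way:
1. the wide blade is gripped and lifted clear of the rack (height (world z) of wide_blade_tip above 0.11 m and contact force between the fingers and wide_blade above 0.5 N), for 0.1 s.
At the end, for the whole second after the job is handed in: For the last second the fingers grip the wide blade; still, upright (0.12 rad), within 18 mm of the gap's middle along it, edge over 20 mm below the plate tops and 3 mm above the bed, bearing on the plates (2 N), sprung plate pushed back 1.2 to 4 mm; robot not touching the jig (value of joint spring_plate between 0.0012 and 0.004 m and contact force between the fingers and wide_blade above 1 N and contact force between wide_blade and jig above 2 N and contact force between each of the arm, the fingers and jig below 0.5 N and x of wide_blade_tip in the frame of gap_mouth between -0.018 and 0.018 m and y of wide_blade_tip in the frame of gap_mouth between -0.012 and 0.012 m and z of wide_blade_tip in the frame of gap_mouth between -0.079 and -0.02 m and angle between wide_blade's own z axis and vertical below 0.12 rad and linear speed of wide_blade below 0.01 m/s); the arm keeps its last pose, push and grip.
It fails at once if the sprung plate is forced back more than 5 mm (value of joint spring_plate above 0.005 m).
It fails at once if the blade is run down onto the bed (z of wide_blade_tip in the frame of gap_mouth below -0.0815 m and horizontal distance between wide_blade_tip and gap_mouth below 0.03 m).
It fails at once if a bystander is moved more than 30 mm (distance of any of narrow_blade, tape_roll, ruler, glue_gun from where it was at the start of the episode above 0.03 m).
It also fails if it takes over 54 s, if anything falls off the work surface, if the arm or the gripper's body presses on something with over 40 N, if the wrist force passes 120 N, or if a joint passes its speed limit or range.

## Working session

There is one attempt and no reset: what is moved stays moved. The work goes in short steps, Python scripts to look and compute and a tool call to move; the robot and the scene stay as the last step left them, time stands still between calls to the robot, and variables do not carry over. Pictures are saved under pics/ and viewed, about 8 in all and at most 12, crops included, and the job is handed in when it is done.

Besides the shell and the picture viewer there is one more tool, called by a JSON object that holds its "api" and its "payload". apply_moves: Moves the arm, as the interface text tells. Its arguments: {"type":"object","properties":{"targets":{"type":"array","items":{"type":"array"}}},"required":["targets"]}

```bash
mkdir -p pics
cat > h.py <<'E'
import numpy as np, cv2
from rig import arm
def snap(n,tag):
    s=arm.snapshot(n); np.savez(f'pics/{tag}.npz',**s); cv2.imwrite(f'pics/{tag}.png',s['frame'][:,:,::-1]); return s
def world(s):
    z=s['z_map'].astype(float); K=s['camera_matrix']; v,u=np.mgrid[:z.shape[0],:z.shape[1]]
    p=np.stack([(u-K[0,2])*z/K[0,0],(v-K[1,2])*z/K[1,1],z,np.ones_like(z)],-1)
    return (p@np.linalg.inv(s['world_to_cam']).T)[...,:3]
E
python3 - <<'E'
from h import *
for n in('scene','top'): snap(n,n+'0')
print(arm.sense(),arm.grip_point_offset)
E
```

```text
{'time_s': 0.1, 'q': array([-1.31699709e+00,  5.33378224e-02,  1.61415859e+00,  6.31379955e-06,
        1.47600517e+00, -1.18975826e-01]), 'joint_vel': array([ 4.99089814e-04, -2.85435039e-03, -3.21486720e-03, -2.29351682e-04,
       -1.37792666e-03, -3.50701270e-05]), 'effort': array([ 3.97815602e-04, -3.94908679e+01, -3.71360779e+01, -1.34661018e-04,
        3.94651172e-03,  2.19074968e-05]), 'tool_pos': array([ 0.22748881, -0.58147806,  0.20895574]), 'ee_rot': array([-3.13969797e+00, -2.32819952e-04,  3.72774241e-01]), 'ft_force': array([-0.14417544,  1.43127813, -0.11589235]), 'torque': array([-8.73894172e-05, -3.44280855e-03, -3.23309061e-03]), 'grip_width': 0.08573767856542827} 0.0187
```

View pics/top0.png

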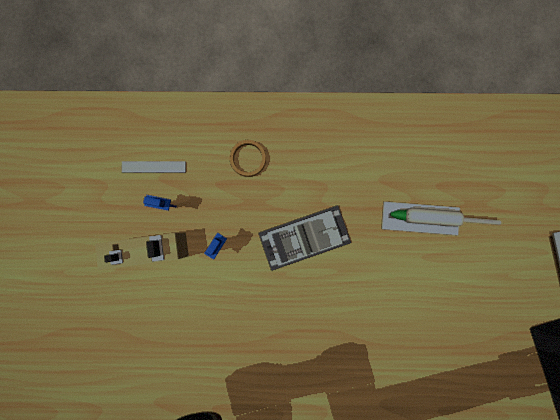

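View pics/scene0.png

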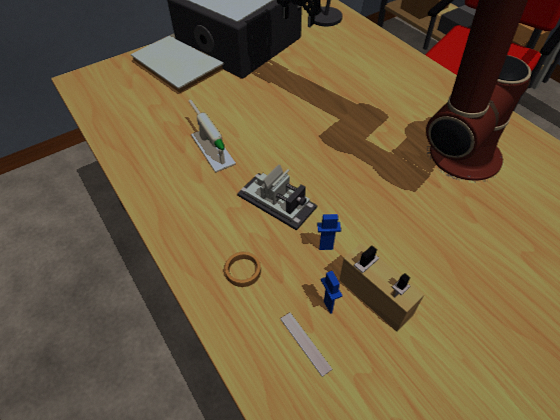

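Rack with two black-handled blades: the larger guard is at top (155,247) and the smaller at (113,257). The blue look-alikes are at (157,203) and (215,245), and the jig is at (305,238). The (155,247) blade fits "wide" and is black. Next I'll measure it and check an enlarged crop.

Run:
```python
from h import *
s=np.load('pics/top0.npz'); P=world(s); f=s['frame'][:,:,::-1]
a=cv2.resize(f[225:275,95:195],None,fx=8,fy=8,interpolation=2)[:400,:800]
b=cv2.resize(f[190:285,250:365],None,fx=4,fy=4,interpolation=2)[:,:800]
b=cv2.copyMakeBorder(b,0,0,0,800-b.shape[1],0)
cv2.imwrite('pics/crop0.png',cv2.resize(np.vstack([a,b]),None,fx=.76,fy=.76))
def rect(name,m):
    n,l,st,c=cv2.connectedComponentsWithStats(m.astype(np.uint8))
    for i in range(1,n):
        if st[i,4]>12:
            q=P[l==i]; r=cv2.minAreaRect((q[:,:2]*1000).astype(np.float32))
            print(name,c[i].round(),st[i,4],np.round(r[0],1),np.round(r[1],1),round(r[2],1),'z',np.percentile(q[:,2],[5,50,95]).round(4))
z=P[...,2]; v,u=np.mgrid[:420,:560]; ok=s['z_map']>0
R=ok&(u>90)&(u<260)&(v>185)&(v<280)
rect('handle',R&(z>.14)); rect('guard+',R&(z>.108)); rect('guard',R&(z>.1075)&(z<.13)); rect('rack',R&(z>.09))
J=ok&(u>250)&(u<365)&(v>190)&(v<285)
rect('foot',J&(z>.005)); rect('plates',J&(z>.105)); rect('bedlvl',J&(z>.025)); rect('gun',ok&(u>370)&(u<510)&(v>190)&(v<245)&(z>.01))
```

```text
handle [151. 201.] 104 [662.7 165.2] [35.3 15.7] 77.8 z [0.1405 0.1419 0.144 ]
handle [212. 246.] 101 [566.3  33.1] [15.1 35.6] 57.9 z [0.1403 0.1418 0.1437]
handle [151. 248.] 150 [560.6 162.4] [35.9 16.7] 6.8 z [0.1436 0.1513 0.1543]
handle [108. 258.] 68 [541.  252.2] [17.4 14.9] 89.8 z [0.1433 0.1506 0.1541]
guard+ [153. 201.] 153 [662.7 165.3] [36.6 15.9] 79.5 z [0.1159 0.1411 0.1437]
guard+ [155. 248.] 375 [560.  167.2] [56.2 39.1] 11.4 z [0.1095 0.1249 0.1532]
guard+ [213. 246.] 155 [566.2  32.6] [16.2 35.8] 57.2 z [0.1158 0.1409 0.1436]
guard+ [114. 257.] 212 [538.1 253. ] [33.5 33.4] 0.6 z [0.109  0.1152 0.1524]
guard [162. 203.] 23 [659.9 148.6] [ 1.9 15.5] 80.7 z [0.1084 0.1188 0.1287]
guard [158. 247.] 200 [560.8 161.6] [55.5 30.2] 5.5 z [0.1085 0.1117 0.125 ]
guard [217. 246.] 22 [563.4  25.9] [ 6.5 34.2] 70.1 z [0.1081 0.1206 0.1285]
guard [117. 256.] 132 [540.3 251.4] [33.2 30.2] 10.8 z [0.1085 0.112  0.1249]
rack [157. 202.] 303 [662.9 165.4] [56.6 25.7] 78.9 z [0.099  0.1094 0.1433]
rack [137. 251.] 2184 [552.9 208.8] [ 59.9 181.8] 8.1 z [0.1028 0.1064 0.1511]
rack [215. 245.] 293 [565.9  32.7] [25.9 56. ] 58.4 z [0.0997 0.116  0.1433]
foot [304. 237.] 3429 [ 583.7 -171.8] [102.4 213.2] 20.1 z [0.0112 0.033  0.1121]
plates [313. 236.] 151 [ 588.4 -184.9] [69.8 10.8] 19.0 z [0.1058 0.1124 0.1159]
plates [301. 240.] 142 [ 579.8 -160.5] [69.1 10.9] 19.5 z [0.1059 0.1123 0.1166]
bedlvl [304. 238.] 2443 [ 582.2 -167.6] [ 84.9 174.6] 19.5 z [0.0307 0.0351 0.1131]
gun [428. 218.] 2085 [ 632.  -486.9] [245.8  69.8] 85.7 z [0.0105 0.0947 0.1102]
```

View pics/crop0.png

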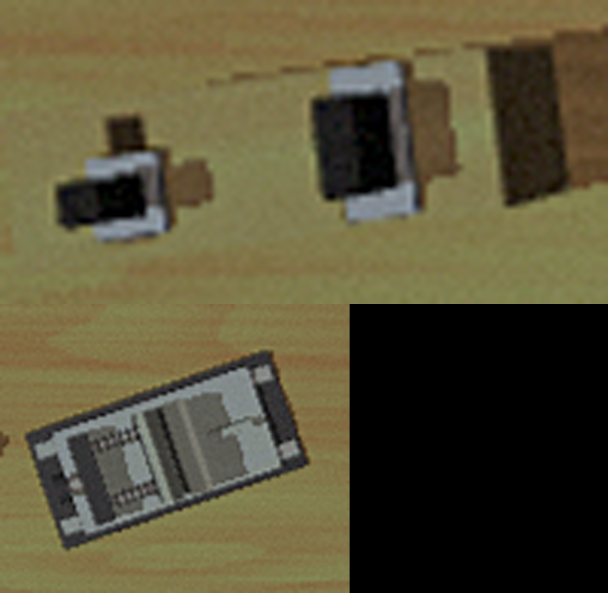

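The crop confirms it: the wide black blade has a 36×17 mm handle at (560.6,162.4), yaw about 0.13, with its top at 0.151. The narrow one's handle is 16×16. In the jig, the springs (+y side) face world +y, yaw about 0.342, gap middle about (584,-173).

Moving toward the rack.

{"api": "apply_moves", "payload": {"targets": [[[17,38,2],-0.05,60],[[34,76,4],-0.1,60],[[51,114,6],-0.15,60],[[68,152,6],-0.2,60],[[85,190,6],-0.24,60]]}}

```text
time_s: 0.52
tool_pos: [0.3125, -0.3899, 0.2144]
ee_rot: [-3.139, -0.0, 0.13]
ft_force: [1.9, -0.1, 0.8]
grip_width: 0.0602
```

{"api": "apply_moves", "payload": {"targets": [[[17,38,0],0,60],[[34,76,0],0,60],[[51,114,0],0,60],[[68,152,0],0,60],[[85,190,0],0,60]]}}

```text
time_s: 0.93
tool_pos: [0.397, -0.1994, 0.2141]
ee_rot: [-3.139, -0.0, 0.129]
ft_force: [1.4, -0.3, 0.0]
grip_width: 0.06
```

{"api": "apply_moves", "payload": {"targets": [[[17,38,0],0,60],[[34,76,0],0,60],[[51,114,0],0,60],[[68,152,0],0,60],[[85,190,0],0,60]]}}

```text
time_s: 1.35
tool_pos: [0.4814, -0.0087, 0.2138]
ee_rot: [-3.139, -0.0, 0.129]
ft_force: [0.7, -0.5, -1.2]
grip_width: 0.0598
```

Tracking is accurate. 79, 171 mm remain.

{"api": "apply_moves", "payload": {"targets": [[[18,38,0],0,60],[[36,76,0],0,60],[[54,114,0],0,60],[[70,150,0],0,60],[[79,171,0],0,60]]}}

```text
time_s: 1.77
tool_pos: [0.5608, 0.166, 0.2131]
ee_rot: [-3.138, 0.0, 0.132]
ft_force: [0.7, -0.2, 0.9]
grip_width: 0.0603
```

Run:
```python
from h import *
print(arm.sense()['tool_pos'],arm.sense()['ee_rot'])
s=snap('wrist','w1');P=world(s);z=P[...,2]
for nm,m in (('handle',(z>.143)&(z<.156)),('guard',(z>.1085)&(z<.118)),('rack',(z>.1)&(z<.1075))):
    n,l,st,c=cv2.connectedComponentsWithStats((m&(s['z_map']>0)).astype(np.uint8))
    for i in range(1,n):
        if st[i,4]>150:
            q=P[l==i];r=cv2.minAreaRect((q[:,:2]*1000).astype(np.float32));print(nm,c[i].round(),st[i,4],r,np.median(q[:,2]))
```

```text
[0.56082491 0.16595199 0.21307209] [-3.13814164e+00  3.66002986e-04  1.32115618e-01]
handle [284. 211.] 853 ((561.3099365234375, 164.3802032470703), (35.9814338684082, 15.584404945373535), 8.144706726074219) 0.149933874479446
handle [173. 221.] 422 ((541.00732421875, 253.68380737304688), (15.966456413269043, 16.242773056030273), 6.568740367889404) 0.14965413813566758
guard [283. 190.] 730 ((561.3547973632812, 164.13699340820312), (55.82365798950195, 26.02994155883789), 8.168484687805176) 0.11009508354286007
guard [190. 204.] 468 ((540.8592529296875, 254.080810546875), (30.130586624145508, 26.513912200927734), 7.092838764190674) 0.11012007053927916
guard [416. 208.] 208 ((570.4634399414062, 40.44816970825195), (3.068502902984619, 36.010894775390625), 57.74262619018555) 0.11340242746721776
rack [270.  77.] 158 ((667.5120239257812, 189.28904724121094), (9.869267463684082, 24.492919921875), 79.10051727294922) 0.10046282787982036
rack [306.  95.] 304 ((662.3640747070312, 162.55313110351562), (46.714473724365234, 25.75787925720215), 79.31562042236328) 0.10058501560157876
rack [234. 197.] 8424 ((553.203125, 210.28521728515625), (60.84566879272461, 180.7709197998047), 8.15662670135498) 0.10405860571099426
rack [412. 206.] 524 ((566.9476928710938, 35.019508361816406), (25.970378875732422, 55.79120635986328), 58.35346984863281) 0.10069684396794376
```

View pics/w1.png

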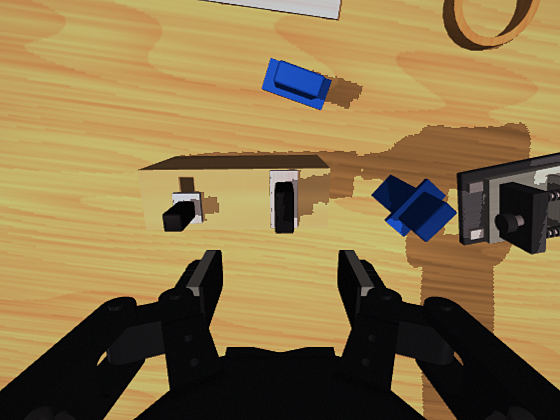

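The wrist view shows the wide black blade at (284,211), between the fingers; the narrow one is at (173,221) and the blue ones are well clear. The wrist camera puts the centre at (561.3,164.3) with yaw 0.142, which agrees with the top view. Descending.

{"api": "apply_moves", "payload": {"targets": [[[0.5,-1.7,-25],0.01,60],[[0.5,-1.7,-50],0.01,60],[[0.5,-1.7,-75],0.01,60],[[0.5,-1.7,-90],0.01,60],[[0.5,-1.7,-97],0.01,60]]}}

```text
time_s: 2.23
tool_pos: [0.5595, 0.166, 0.1119]
ee_rot: [-3.136, 0.006, 0.144]
ft_force: [-0.3, -0.4, -0.4]
grip_width: 0.06
```

{"api": "apply_moves", "payload": {"targets": [[[0,0,0],0,40],[[0,0,0],0,24],[[0,0,0],0,8],[[0,0,0],0,4],[[0,0,0],0,4]]}}

```text
time_s: 2.65
tool_pos: [0.5606, 0.166, 0.1137]
ee_rot: [-3.137, 0.003, 0.144]
ft_force: [0.2, -0.5, 1.4]
grip_width: 0.0144
```

{"api": "apply_moves", "payload": {"targets": [[[0,0,0],0,4],[[0,0,0],0,4],[[0,0,0],0,4],[[0,0,0],0,4]]}}

```text
time_s: 2.98
tool_pos: [0.5605, 0.166, 0.1137]
ee_rot: [-3.136, 0.003, 0.144]
ft_force: [0.4, 0.1, -1.2]
grip_width: 0.0144
```

{"api": "apply_moves", "payload": {"targets": [[[0,0,10],0,4],[[0,0,30],0,4],[[0,0,55],0,4],[[0,0,80],0,4],[[0,0,105],0,4]]}}

```text
time_s: 3.4
tool_pos: [0.5602, 0.166, 0.2201]
ee_rot: [-3.136, 0.003, 0.144]
ft_force: [0.8, -0.2, -1.8]
grip_width: 0.0146
```

{"api": "apply_moves", "payload": {"targets": [[[0,0,10],0,4],[[0,0,20],0,4],[[0,0,30],0,4],[[0,0,33],0,4],[[0,0,33],0,4]]}}

```text
time_s: 3.82
tool_pos: [0.5602, 0.166, 0.2531]
ee_rot: [-3.136, 0.003, 0.144]
ft_force: [-0.6, 0.2, -1.5]
grip_width: 0.0147
```

Run:
```python
from h import *
t=arm.sense();print(t)
s=snap('top','t2');P=world(s);z=P[...,2]; snap('wrist','w2')
v,u=np.mgrid[:420,:560]
J=(s['z_map']>0)&(u>250)&(u<365)&(v>190)&(v<285)
f=s['frame'][:,:,::-1]
# jig profile in jig y, at centre |x|<30
c=np.array([584.0,-172.5]);a=np.radians(19.5);R=np.array([[np.cos(a),np.sin(a)],[-np.sin(a),np.cos(a)]])
for tag in('top0','t2'):
    s=np.load(f'pics/{tag}.npz');P=world(s);q=P[J]; l=(q[:,:2]*1000-c)@R.T
    for n,m in(('all>.11',q[:,2]>.1105),):
        from itertools import groupby
        k=m; print(tag,np.histogram(l[k,1],bins=np.arange(-26,27,2)), l[k,0].min(),l[k,0].max())
    for y0 in range(-24,24,2):
        k=(abs(l[:,0])<30)&(l[:,1]>=y0)&(l[:,1]<y0+2); print(y0+1,np.median(q[k,2]).round(4) if k.any() else None,end='; ')
```

```text
{'time_s': 3.8167, 'q': array([ 0.15806464, -0.06366489,  1.65745023,  0.00522886,  1.55120002,
        1.58468692]), 'joint_vel': array([ 0.00181278,  0.01277989,  0.02422296,  0.00011838, -0.00828597,
       -0.00010597]), 'effort': array([ 1.44355380e-02, -3.60339403e+01, -3.88148439e+01,  1.70753896e-02,
        7.93137448e-02,  3.06823194e-04]), 'tool_pos': array([0.56024064, 0.1660277 , 0.25314751]), 'ee_rot': array([-3.13641277,  0.00346525,  0.14407169]), 'ft_force': array([-0.62562708,  0.21968871, -1.53659338]), 'torque': array([-0.04533839, -0.05465735,  0.06065757]), 'grip_width': 0.014650003900027719}
top0 (array([ 0,  0,  0,  8, 26, 27, 30, 14,  4,  0,  0,  0,  0,  0,  0,  0,  0,
        0, 16, 26, 27, 29,  3,  0,  0,  0]), array([-26, -24, -22, -20, -18, -16, -14, -12, -10,  -8,  -6,  -4,  -2,
         0,   2,   4,   6,   8,  10,  12,  14,  16,  18,  20,  22,  24,
        26])) -34.872112872887584 38.82785063831413
-23 0.0786; -21 0.0798; -19 0.1124; -17 0.1135; -15 0.1135; -13 0.1145; -11 0.1102; -9 0.1057; -7 0.1015; -5 0.0981; -3 0.0883; -1 0.0586; 1 0.0622; 3 0.0957; 5 0.0991; 7 0.1031; 9 0.107; 11 0.1112; 13 0.1138; 15 0.1139; 17 0.1121; 19 0.0682; 21 0.0348; 23 0.0331; t2 (array([ 0,  0,  0,  9, 27, 25, 31, 11,  1,  0,  0,  0,  0,  0,  0,  0,  0,
        2, 18, 25, 29, 28,  3,  0,  0,  0]), array([-26, -24, -22, -20, -18, -16, -14, -12, -10,  -8,  -6,  -4,  -2,
         0,   2,   4,   6,   8,  10,  12,  14,  16,  18,  20,  22,  24,
        26])) -34.741371587657284 34.887803981986906
-23 0.0789; -21 0.0777; -19 0.1132; -17 0.1128; -15 0.1139; -13 0.1132; -11 0.1098; -9 0.1065; -7 0.1022; -5 0.0978; -3 0.0874; -1 0.0621; 1 0.0593; 3 0.0957; 5 0.0987; 7 0.1027; 9 0.1069; 11 0.1114; 13 0.1146; 15 0.1142; 17 0.1125; 19 0.069; 21 0.0346; 23 0.0331;
```

View pics/w2.png

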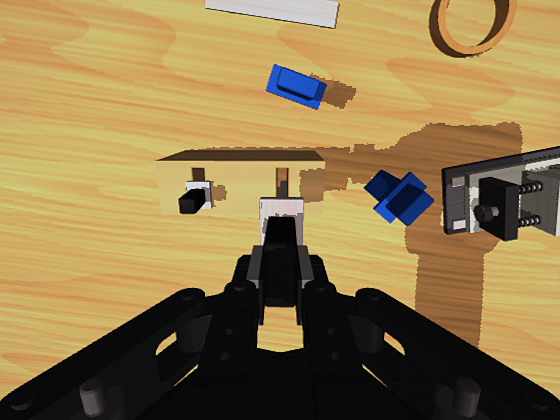

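The blade is held straight at (280,230) and its slot is empty; the narrow blade is undisturbed. The blue look-alike stands under the path, so I'll raise the blade first and then go to above the gap.

{"api": "apply_moves", "payload": {"targets": [[[0,0,25],0,4],[[0,0,30],0,4],[[3,-35,30],0.05,4],[[6,-70,30],0.1,4],[[8,-105,30],0.15,4]]}}

```text
time_s: 4.33
tool_pos: [0.5676, 0.0602, 0.281]
ee_rot: [-3.137, 0.006, 0.298]
ft_force: [-0.0, -1.0, -1.3]
grip_width: 0.0145
```

{"api": "apply_moves", "payload": {"targets": [[[3,-38,0],0.03,4],[[6,-76,0],0.05,4],[[9,-114,0],0.05,4],[[12,-152,0],0.05,4],[[14,-185,0],0.05,4]]}}

```text
time_s: 4.75
tool_pos: [0.5813, -0.1272, 0.28]
ee_rot: [-3.136, 0.006, 0.347]
ft_force: [0.2, 0.0, -1.7]
grip_width: 0.0146
```

{"api": "apply_moves", "payload": {"targets": [[[1,-25,0],0,4],[[1,-40,0],0,4],[[1,-48,0],0,4],[[1,-48,0],0,4],[[1,-48,0],0,4]]}}

```text
time_s: 5.17
tool_pos: [0.5823, -0.1743, 0.2796]
ee_rot: [-3.135, 0.006, 0.348]
ft_force: [-0.2, 0.8, -1.2]
grip_width: 0.0148
```

```bash
cat > jig.py <<'E'
from h import *
import sys
t=arm.sense();print(t['time_s'],t['tool_pos'],t['ee_rot'],t['ft_force'])
for n in('wrist','top'):
    s=snap(n,n+sys.argv[1]);P=world(s)*1000;z=P[...,2];ok=(s['z_map']>0)&(np.hypot(P[...,0]-584,P[...,1]+172)<130)
    def r(nm,m,mn):
        k,l,st,c=cv2.connectedComponentsWithStats((m&ok).astype(np.uint8))
        for i in range(1,k):
            if st[i,4]>mn:
                q=P[l==i];e=cv2.minAreaRect(q[:,:2].astype(np.float32));print(n,nm,c[i].round(),st[i,4],np.round(e[0],1),np.round(e[1],1),round(e[2],1),np.median(q[:,2]).round(1))
    r('plate',(z>110)&(z<118),60); r('foot',(z>5)&(z<120),800)
    zt=t['tool_pos'][2]*1000
    r('guard',(z>zt-14)&(z<zt-1),60)
E
python3 jig.py 3
```

```text
5.1667 [ 0.58234511 -0.17427126  0.27961092] [-3.13533364  0.00640656  0.34792701] [-0.15183557  0.8448264  -1.2329671 ]
wrist plate [267. 173.] 258 [ 587.7 -154.8] [52.1  6.8] 19.4 111.9
wrist plate [293. 174.] 271 [ 597.9 -182.6] [52.2  7. ] 20.5 111.9
wrist foot [280. 165.] 9382 [ 584.6 -171.8] [ 99.9 210.3] 19.9 31.5
wrist guard [282. 213.] 1240 [ 595.3 -169.2] [30.5 26. ] 19.8 276.1
```

View pics/wrist3.png

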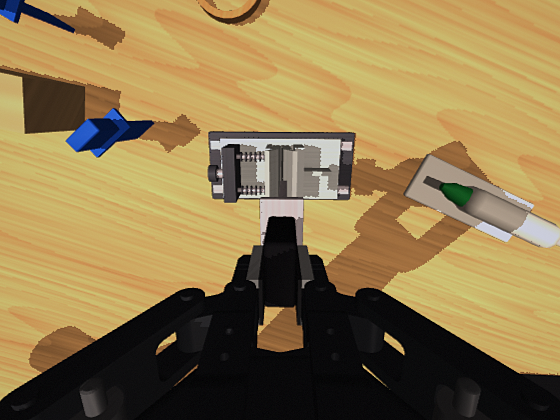

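The wrist view shows the jig gap at (281,174) lined up with the blade guard at (282,213). Yaws agree (0.348 against 19.9°). Offsets are about 1.3 mm in jig y and 1.8 mm in jig x; I'll correct both and descend to just inside the mouth.

{"api": "apply_moves", "payload": {"targets": [[[1.7,1.2,-12],0,4],[[1.7,1.2,-25],0,4],[[1.7,1.2,-38],0,4],[[1.7,1.2,-48],0,4],[[1.7,1.2,-55],0,4]]}}

```text
time_s: 5.68
tool_pos: [0.5831, -0.1717, 0.2217]
ee_rot: [-3.133, 0.009, 0.35]
ft_force: [-0.0, 0.7, -1.7]
grip_width: 0.0144
```

{"api": "apply_moves", "payload": {"targets": [[[0,0,-4],0,4],[[0,0,-8],0,4],[[0,0,-12],0,4],[[0,0,-15],0,4],[[0,0,-15],0,4]]}}

```text
time_s: 6.1
tool_pos: [0.5829, -0.1717, 0.2062]
ee_rot: [-3.133, 0.009, 0.35]
ft_force: [-0.7, -0.2, -2.0]
grip_width: 0.0145
```

```bash
python3 jig.py 4
python3 - <<'E'
import cv2
a=cv2.imread('pics/top4.png')[200:280,250:370]; b=cv2.imread('pics/wrist4.png')[90:290,160:400]
cv2.imwrite('pics/crop4.png',cv2.hconcat([cv2.resize(a,(450,300),interpolation=2),cv2.resize(b,(350,300),interpolation=2)]))
E
```

```text
6.1 [ 0.58293713 -0.17168044  0.20622026] [-3.13288634  0.00947986  0.3496588 ] [-0.70386013 -0.21506155 -2.0410975 ]
wrist plate [266. 179.] 254 [ 597.7 -151.3] [31.4  7.1] 19.5 111.8
wrist plate [299. 179.] 261 [ 608.  -179.4] [31.3  6.4] 21.0 111.8
wrist foot [281. 174.] 12837 [ 585.1 -171.6] [ 99.8 210. ] 19.2 31.5
wrist guard [282. 213.] 1242 [ 595.8 -166.6] [30.4 26. ] 20.1 202.7
```

View pics/crop4.png

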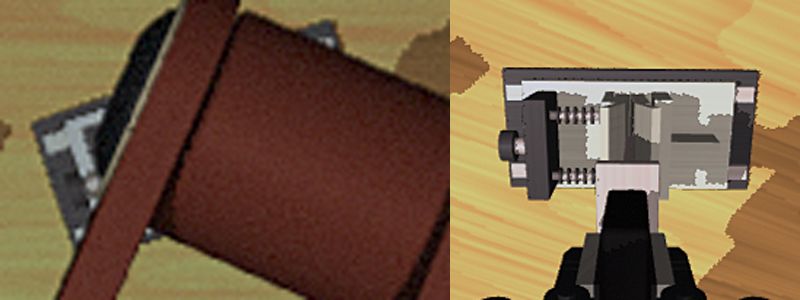

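The tip is about 12 mm inside the mouth with no contact yet. The blade sits about 1.2 mm to the +y side, so I'll correct that and go down gently.

{"api": "apply_moves", "payload": {"targets": [[[0.6,-1.7,0],0,4],[[0.6,-1.7,-1.5],0,4],[[0.6,-1.7,-3],0,4],[[0.6,-1.7,-5],0,4],[[0.6,-1.7,-5],0,4]]}}

```text
time_s: 6.62
tool_pos: [0.5836, -0.1734, 0.2015]
ee_rot: [-3.133, 0.009, 0.35]
ft_force: [0.2, 0.7, -1.4]
grip_width: 0.0142
```

{"api": "apply_moves", "payload": {"targets": [[[0,0,-1.5],0,4],[[0,0,-3],0,4],[[0,0,-4],0,4],[[0,0,-4],0,4],[[0,0,-4],0,4]]}}

```text
time_s: 7.03
tool_pos: [0.5835, -0.1733, 0.1973]
ee_rot: [-3.133, 0.009, 0.35]
ft_force: [-0.6, 0.6, -2.1]
grip_width: 0.0146
```

{"api": "apply_moves", "payload": {"targets": [[[0,0,-1],0,4],[[0,0,-2],0,4],[[0,0,-3],0,4],[[0,0,-3],0,4],[[0,0,-3],0,4]]}}

```text
time_s: 7.45
tool_pos: [0.5836, -0.1733, 0.1942]
ee_rot: [-3.133, 0.009, 0.35]
ft_force: [1.0, 0.2, -1.6]
grip_width: 0.0145
```

Depth is about 24 mm, past the lead-in, with no drag yet. Continuing in small steps.

{"api": "apply_moves", "payload": {"targets": [[[0,0,-1],0,4],[[0,0,-2],0,4],[[0,0,-3],0,4],[[0,0,-3],0,4],[[0,0,-3],0,4]]}}

```text
time_s: 7.87
tool_pos: [0.5836, -0.1734, 0.1912]
ee_rot: [-3.133, 0.009, 0.35]
ft_force: [-0.1, 0.0, -0.7]
grip_width: 0.0145
```

{"api": "apply_moves", "payload": {"targets": [[[0,0,-1],0,4],[[0,0,-2],0,4],[[0,0,-3],0,4],[[0,0,-3],0,4],[[0,0,-3],0,4]]}}

```text
time_s: 8.28
tool_pos: [0.5836, -0.1734, 0.1882]
ee_rot: [-3.133, 0.009, 0.35]
ft_force: [0.9, -0.4, -0.6]
grip_width: 0.0146
```

{"api": "apply_moves", "payload": {"targets": [[[0,0,-1],0,4],[[0,0,-2],0,4],[[0,0,-3],0,4],[[0,0,-3],0,4],[[0,0,-3],0,4]]}}

```text
time_s: 8.7
tool_pos: [0.5837, -0.1735, 0.1852]
ee_rot: [-3.133, 0.009, 0.35]
ft_force: [0.9, -0.0, 0.7]
grip_width: 0.0145
```

Drag has begun, with onset near TCP 0.191 and about 2.3 N above baseline now. That matches 0.4 N/mm, so the target is about 16 mm past onset, TCP ≈ 0.175.

{"api": "apply_moves", "payload": {"targets": [[[0,0,-1],0,4],[[0,0,-2],0,4],[[0,0,-3],0,4],[[0,0,-3],0,4],[[0,0,-3],0,4]]}}

```text
time_s: 9.12
tool_pos: [0.5837, -0.1735, 0.1821]
ee_rot: [-3.133, 0.009, 0.349]
ft_force: [0.7, -0.3, 2.0]
grip_width: 0.0148
```

{"api": "apply_moves", "payload": {"targets": [[[0,0,-1],0,4],[[0,0,-2],0,4],[[0,0,-3],0,4],[[0,0,-3],0,4],[[0,0,-3],0,4]]}}

```text
time_s: 9.53
tool_pos: [0.5838, -0.1736, 0.1791]
ee_rot: [-3.134, 0.009, 0.349]
ft_force: [-0.1, -0.3, 2.4]
grip_width: 0.0144
```

{"api": "apply_moves", "payload": {"targets": [[[0,0,-1],0,4],[[0,0,-2],0,4],[[0,0,-2],0,4],[[0,0,-2],0,4]]}}

```text
time_s: 9.87
tool_pos: [0.5839, -0.1736, 0.1771]
ee_rot: [-3.134, 0.009, 0.349]
ft_force: [0.5, 0.8, 3.1]
grip_width: 0.0143
```

```bash
python3 jig.py 5
python3 - <<'E'
from h import *
F=[]
for i in range(8): arm.snapshot('wrist'); F.append(arm.sense()['ft_force'])
print(np.mean(F,0),np.std(F,0))
b=cv2.imread('pics/wrist5.png')[90:290,160:400];cv2.imwrite('pics/crop5.png',cv2.resize(b,(720,600),interpolation=2))
E
```

```text
9.8667 [ 0.58385234 -0.17361704  0.17708568] [-3.13373237  0.00871675  0.34946039] [0.51055364 0.76304017 3.10778834]
wrist plate [263. 181.] 255 [ 602.4 -151.5] [23.4  7.2] 19.4 111.6
wrist plate [304. 198.] 424 [ 592.9 -189.1] [66.1  7.1] 20.9 111.5
wrist foot [279. 179.] 14972 [ 585.1 -171.4] [ 99.5 210.3] 19.3 31.6
wrist guard [282. 213.] 1241 [ 596.7 -168.6] [30.5 26. ] 19.8 173.6
[0.41788684 0.21245626 2.75106881] [0.76189145 0.44431478 0.41116877]
```

View pics/crop5.png

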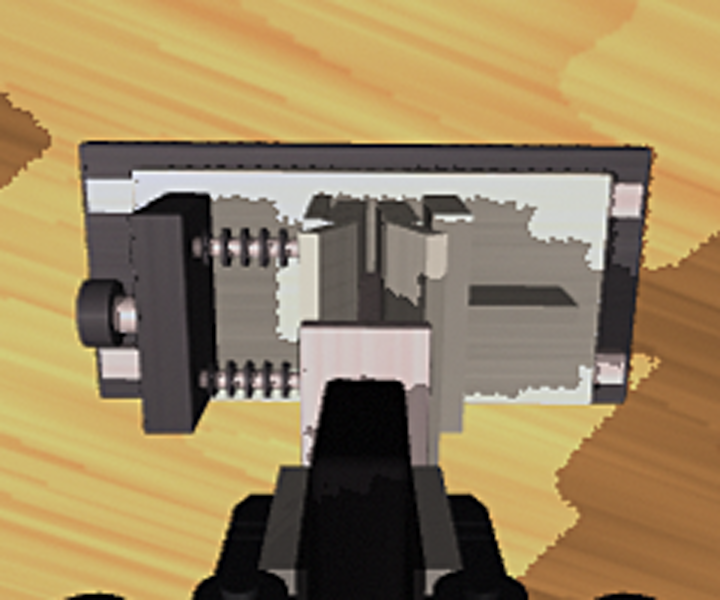

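The blade is in the gap and hasn't slipped (guard still 3.5 mm below the TCP). Drag is about 4.5 N. Cross-check: plate spacing against the earlier free views.

Run:
```python
from h import *
a=0.343;R=np.array([[np.cos(a),np.sin(a)],[-np.sin(a),np.cos(a)]])
for t in('wrist3','wrist4','wrist5'):
    s=np.load(f'pics/{t}.npz');P=world(s)*1000;ok=(s['z_map']>0)
    l=(P[...,:2]-[584.5,-172])@R.T; z=P[...,2]
    m=ok&(z>110.3)&(z<114)&(l[...,0]>16)&(l[...,0]<34)&(abs(l[...,1])<40)
    y=l[m][:,1]; A=y[y>0];B=y[y<0]
    bk=ok&(z>60)&(l[...,1]>45)&(l[...,1]<95)&(l[...,0]>10)&(l[...,0]<34)
    print(t,len(A),len(B),'mean sep',A.mean()-B.mean(),'median',np.median(A)-np.median(B),'pos',A.mean(),B.mean(),'edges',np.percentile(A,[3,97]),np.percentile(B,[3,97]),'block',np.percentile(l[bk][:,1],[3,50,97]) if bk.any() else '')
```

```text
wrist3 92 87 mean sep 29.523393630286193 median 29.17986519148482 pos 15.102865973740878 -14.420527656545314 edges [11.68023324 18.44555724] [-17.52533245 -11.42607002] block [45.4571764  53.36328635 67.17689592]
wrist4 145 146 mean sep 29.133769693000456 median 29.32095675748672 pos 14.667904465919491 -14.465865227080965 edges [11.47145254 17.74299207] [-17.8624499  -11.56677852] block [45.49316822 53.87134495 66.40604738]
wrist5 178 186 mean sep 31.139222035175173 median 31.645244047030538 pos 13.26191736014184 -17.877304675033333 edges [10.44808378 16.82419237] [-21.75658134 -10.1791582 ] block [45.53631621 52.97552439 64.83883993]
```

The spacing estimate says about +1 to 2 mm of give, but the -y plate's edges are unreliable because more of its side is seen. I'll go by force: 4 mm more gives about 6 N, roughly 2.2 mm of give.

{"api": "apply_moves", "payload": {"targets": [[[0,0,-1],0,4],[[0,0,-2],0,4],[[0,0,-3],0,4],[[0,0,-4],0,4],[[0,0,-4],0,4]]}}

```text
time_s: 10.78
tool_pos: [0.5839, -0.1736, 0.1731]
ee_rot: [-3.134, 0.009, 0.349]
ft_force: [0.6, 1.0, 5.2]
grip_width: 0.0144
```

```bash
python3 jig.py 6
python3 - <<'E'
from h import *
F=[]
for i in range(10): arm.snapshot('wrist'); t=arm.sense(); F.append(t['ft_force'])
print(np.mean(F,0),np.std(F,0),t['tool_pos'],t['joint_vel'].round(4))
E
```

```text
10.7833 [ 0.58388241 -0.1736153   0.17310248] [-3.13382018  0.00867479  0.34945824] [0.62596352 1.03475536 5.24468125]
wrist plate [263. 182.] 244 [ 600.6 -152.3] [27.4  7. ] 18.8 111.8
wrist plate [305. 200.] 444 [ 593.6 -188.5] [64.5  7.3] 19.9 111.6
wrist foot [279. 180.] 15302 [ 585.3 -171.6] [ 99.1 209.8] 19.5 31.6
wrist guard [282. 213.] 1242 [ 596.9 -168.6] [30.2 25.9] 19.3 169.6
[ 0.34416851 -0.13623252  4.07435402] [0.45428865 0.28942571 0.35424238] [ 0.58382742 -0.1736159   0.17304413] [ 0.0018  0.0001  0.001  -0.0007 -0.003   0.0019]
```

Drag is steady at about 5.8 N, inside the snug band. The blade is still and upright (tilt about 0.012 rad), and its tip is about 45 mm below the plate tops. Handing in.

```bash
python3 -c "
from rig import arm
print(arm.job_done()); t=arm.sense(); print(t['time_s'],t['tool_pos'],t['ft_force'],t['grip_width'])"
```

```text
the job is handed in; nothing more can be done
None
the job is handed in; nothing more can be done
```

I lifted the wide black-handled blade out of the rack and lowered it between the jig's plates until it dragged snugly. I then handed the job in with the blade still gripped and upright.

**Drag and depth:** Drag began with the tool at about 0.191 m. I stopped about 18 mm lower, with the tip about 45 mm below the plate tops and well above the bed. Resistance there was a steady 5.8 N or so, which by the spring and taper figures means the sprung plate gave roughly 2.2 mm.

**Position:** The blade was about 1 mm off the gap's middle along its length, tilted about 0.01 rad, and had not slipped in the grip.

**What was less certain:** The camera check of the plate spacing, taken 4 mm higher, was too noisy to trust. It suggested only 1 to 2 mm of give, so the depth rests on the force reading and where drag began. I did not re-measure the narrow blade, tape roll, ruler or glue gun at the end, but nothing touched them on the way.

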